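# Bolt the sherd transit case

## Task

Bolt the lid of the wooden transit case: lift the bolt's handle out of its parking notch, slide the bolt across until it meets the rubber stop of the keeper, then turn the handle down fully into the keeper's notch and let go. Feel for the stop and press gently (never more than about 2 kg on the keeper), and leave the other things lying where they are.

Things in the scene. Friction and masses are not known exactly. Their poses are not given: they have to be found in the camera images.
- case: fixed wooden case, 168 x 284 mm, 60 mm high, on the table. Origin: centre of its underside; z up. A steel barrel bolt on its lid lies along its y axis and shoots toward its -y; the handle lies toward its -x. The lid is two plywood leaves meeting at y = -0.030: bolt on the +y leaf, keeper on the -y leaf.
- axis_start (a point): point on the rod's axis, 90 mm above the table, where the handle's stem is rooted when joint bolt reads 0; at (0.004, 0.020, 0.090) in the case frame. The root moves from here along the case's -y by the value of joint bolt.
- rail_park (a point): middle of the parking notch in the guide rail, at the rod's height. The rail, 4 mm thick, stands 28 to 32 mm to the -x side of the rod's axis, its top 8 mm above the axis. Past the notch (joint bolt over 6 mm) it blocks a lowered handle.
- knob (a point): centre of the knob at the handle's end, 58 mm from the rod's axis: a dark steel drum, 18 mm across and 20 mm long along the rod's direction. Stem 8 mm thick. Pinched from above on its flat ends (fingers closing along the case's y) it can be carried along and round in one grasp. The lid is 30 mm under the knob's centre when the handle is level.
- bolt (a joint): slide of the bolt, m; 0 = parked, grows as it goes across toward the case's -y; starts at 0 to 0.004; about 2 N friction, stays where it is left. It meets the keeper's rubber stop somewhere between 0.050 and 0.080.
- handle (a joint): turn of the handle about the rod, rad; 0 = level toward the case's -x, 1.57 = upright; starts at 0 to 0.12. Above about 0.5 it clears rail and keeper. Stiff, about 0.08 N m; stays where it is left.
- keeper_plate: fixed slotted steel plate, 56 x 108 x 2 mm, on the -y leaf; origin: centre of its underside. It carries the keeper (steel block with rubber stop, and a notched front plate), which was set by hand: its place along the case's y is NOT measured and differs by 15 mm either way. More than 25 N on any part of the keeper is too much.
- stop_nominal (a point): fixed point on the case: the stem's root on touching the rubber stop if the keeper stood in mid range (joint bolt 0.065); the true one is up to 15 mm off along y and must be felt for. The stop is a 23 mm rubber washer round the rod's line that the stem runs into at any raised angle; it yields 1 mm for 6 N, at most 6 mm.
- notch_nominal (a point): fixed point on the case: where the keeper's notch would be in mid range; shifts with the stop. Front plate 33 to 38 mm to the -x side of the axis, top 8 mm above it. Notch 14 mm wide: the stem enters from 2 mm short of touching the stop to 4 mm into it, else lands on the plate. Its rubber floor meets the stem at 0.04 rad and yields 1 mm for 6 N.
- loupe: bystander, to be left alone: black loupe 35 mm, on the rear of the lid; origin: centre of its underside
- scale_bar: bystander, to be left alone: white scale bar 110 x 22 x 9 mm, on the rear of the lid; origin: centre of its underside
- sherd_12: bystander, to be left alone: pot sherd 43 x 48 x 12 mm, on the table to the left; origin: centre of its underside
- spring_clamp_blue: bystander, to be left alone: spring clamp 60 x 89 x 21 mm, on the table to the left; origin: centre of its underside
- sherd_18: bystander, to be left alone: pot sherd 40 x 71 x 13 mm, on the table to the left; origin: centre of its underside
- sherd_20: bystander, to be left alone: small pot sherd 31 x 42 x 12 mm, on the table to the left; origin: centre of its underside
- sherd_21: bystander, to be left alone: pot sherd 46 x 60 x 14 mm, on the table, far left; origin: centre of its underside
- syringe_b: bystander, to be left alone: syringe 33 x 166 x 19 mm, on the table to the left; origin: centre of its underside

How it is judged:
By the outcome, as a careful person would: the job done as asked, in the order asked, and still so for the second after the job is handed in, with the robot touching nothing.
It also fails if it takes over 48 s, if anything falls off the work surface, if the arm or the gripper's body presses on something with over 40 N, if the wrist force passes 120 N, or if a joint passes its speed limit or range.

## Robot

A 6-joint arm with a two-finger parallel gripper is mounted at the origin on a cart in front of the work surface, level with it; the furniture and walls round the work are solid. World frame = base frame: x ahead of the robot, y to its left, z up, the work surface at z = 0. Lengths are in m, angles in rad, forces in N, time in s.
With the tool pointing down it reaches from about 0.4 to 0.825 m from the base axis. Payload 7 kg.
Tool frame: the origin (TCP) lies at the very end of the fingers, on their centre line; the grasp point (between the pads) lies arm.hold_point_z behind it (arm.hold_point_z is the distance from the TCP to the grasp point, in m); z points along the fingers, y is the line along which they close (so a half turn about z gives the same grasp; the last joint's range is limited). The gripper opens to 88 mm and grips with 3 to 60 N. Pads are 19 mm wide; open, the fingers measure 130 mm over their backs; the gripper's body (78 mm by 193 mm) begins 47 mm behind the grasp point.
Start: joints at [1.506, 0.359, 0.012, 0, -1.224, -0.288], TCP at [0.233, 0.633, 0.227] pointing down, gripper open.
Joint ranges: [-3.07, 3.07], [-1.43, 2.12], [-1.02, 1.25], [-3.03, 1.67], [-3.05, -0], [-3.03, 3.03]. Speed limits (rad/s): [2.39, 2.39, 3.01, 3.14, 3.14, 3.14].

## Interface

Orientations are given as [roll, pitch, yaw] about the fixed x, y, z axes, in that order (R = Rz(yaw) Ry(pitch) Rx(roll)).
In Python, from station import arm, optics, job_done, get_state gives the robot as it stands (arm), with the cameras (optics), the job as plain functions and the readings as plain functions.
- The arm moves only by the shell command python3 nudge.py FILE [FORCE], which reads ROWS from the file FILE. ROWS is a JSON object whose key "ticks" holds a list of rows, 1 to 20 of them, each of 5 numbers: the finger opening in m, then dx, dy, dz in m, then a turn about the tool's z in rad; each row is the pose to reach, as a shift and turn from the pose commanded when the command began, along the tool's axes at that moment; what a row does not reach only later rows make up. A row lasts 1/12 s, in which the tool goes at most 0.0417 m and 0.125 rad, less where a joint would pass 70% of its speed; a pose out of reach is approached as far as the arm can. The fingers move at their own pace and stop on an object; FORCE is the grip in N (left out, the last holds). Time passes only in rows, so rows that do not move let the fingers close. It prints the time, the measured TCP pose, the force, the opening and the grip force at its end. Input that does not fit is refused with a message, and nothing moves.
- get_state(): the state, without advancing time (a new reading comes with each control period).
- optics.grab_frame(name): name is "scene" or "top"; returns the picture (420x560x3 uint8, red, green, blue); there is no depth.
- optics.camera_params(name): a dict with "fx", "fy", "cx", "cy" (pixels), "T" (4x4, takes a point from camera to world coordinates). Camera axes: x right, y down, z forward; pixel columns grow to the right and rows downward; lengths in m; the calibration is good to about 2 mm. A picture is of the moment at which its call begins. camera_params takes no time and is no camera call.
- job_done(): hands the job in; it is judged then, once.
The state is a dict: "t": time; "q": joint angles; "qd": joint speeds; "joint_efforts": joint torques, N m; "eef_pos": TCP position; "ee_rot": TCP orientation; "force": force on the tool from outside, world axes, zero at the start; "moment": the same for the moment, N m; "width": finger opening in m; "gripper_force": force on a finger pad.
Only numpy, scipy, OpenCV 4.12 (cv2) and the standard library are available. Lean on these libraries where they do the work, as an engineer would, in place of code of your own. Each camera call takes 0.05 s, during which the arm holds its last target. There are 200 camera calls.

## Working session

There is one attempt and no reset: what is moved stays moved. The work goes in short steps, Python scripts to look and compute and a shell command to move; the robot and the scene stay as the last step left them, time stands still between calls to the robot, and variables do not carry over. Pictures are saved under pics/ and viewed, at most 10 in all, crops included, and the job is handed in when it is done.

```bash
ls; mkdir -p pics; python3 - <<'E'
from station import arm, optics, job_done, get_state
import cv2,numpy as np
for n in("scene","top"):
    f=optics.grab_frame(n); cv2.imwrite(f"pics/{n}0.png",f[:,:,::-1]); p=optics.camera_params(n); print(n,p["fx"],p["cx"],p["cy"],np.round(p["T"],3).tolist())
s=get_state(); print(s["t"],s["eef_pos"],s["ee_rot"],s["width"],arm.hold_point_z)
E
```

```text
nudge.py
pics
station.py
scene 493.90375329840566 283.6991594527399 209.3112521555707 [[0.78, -0.461, 0.423, -0.036], [-0.626, -0.564, 0.539, -0.576], [-0.01, -0.685, -0.728, 0.92], [0.0, 0.0, 0.0, 1.0]]
top 393.4025552425382 287.0780651080085 203.334826352832 [[-0.002, -0.994, 0.11, 0.336], [-1.0, 0.003, 0.008, 0.021], [-0.008, -0.11, -0.994, 1.09], [0.0, 0.0, 0.0, 1.0]]
0.1 [0.23311596 0.63300117 0.22572153] [ 3.14012114e+00 -1.22774371e-04 -3.52935785e-01] 0.08771260623891679 0.0188
```

View pics/scene0.png

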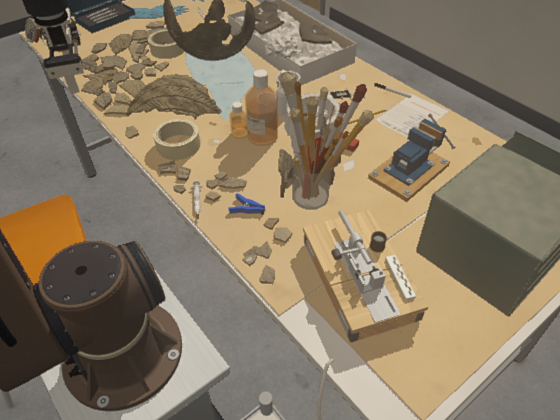

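View pics/top0.png

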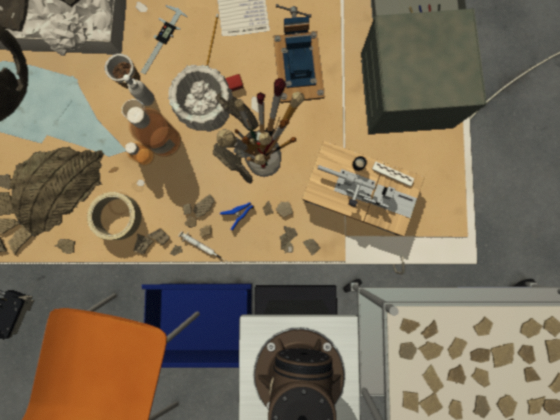

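The scene view shows the case around (365,270), and the top view around (365,190), with the bolt pointing right and down. I'll zoom in on both.

```bash
python3 - <<'E'
import cv2,numpy as np
a=cv2.imread("pics/scene0.png")[200:345,295:435]; b=cv2.imread("pics/top0.png")[135:240,298:430]
cv2.imwrite("pics/c1.png",cv2.resize(a,None,fx=4.1,fy=4.1,interpolation=cv2.INTER_CUBIC))
cv2.imwrite("pics/c2.png",cv2.resize(b,None,fx=5.5,fy=5.5,interpolation=cv2.INTER_CUBIC))
E
```

```text
(no output)
```

View pics/c1.png

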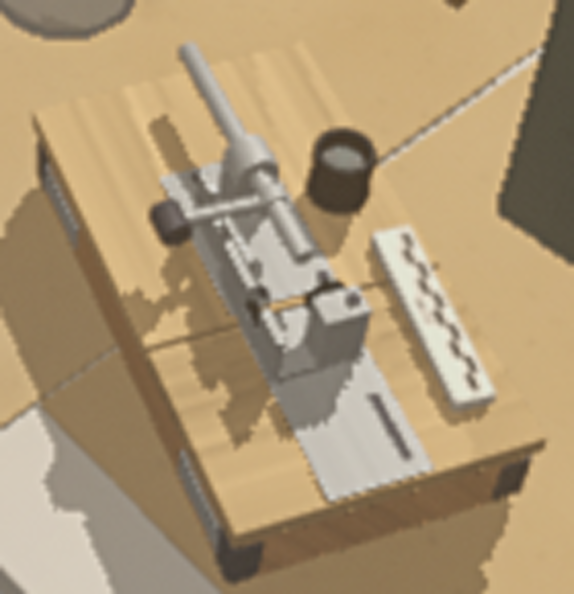

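View pics/c2.png

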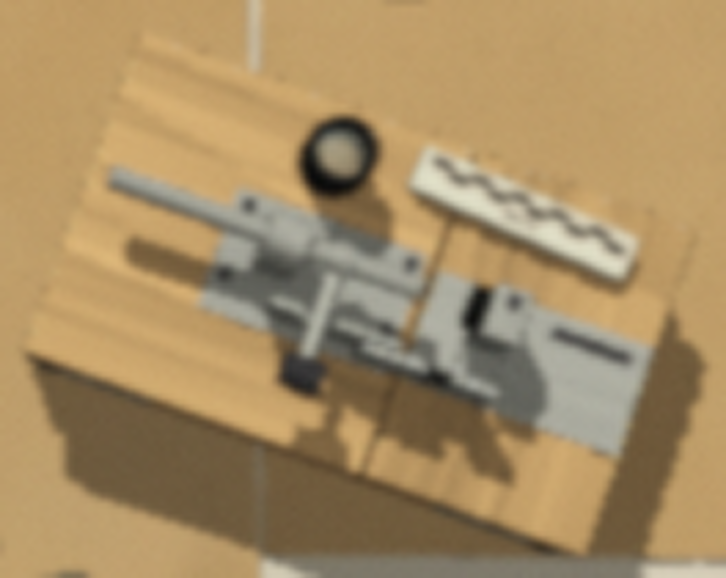

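The lid corners, knob and stem show clearly in both crops. The knob is at (172,222) in c1 and (303,373) in c2. Next I fit the case pose and triangulate the knob.

```bash
cat >h.py <<'E'
import numpy as np
from station import arm, optics, job_done, get_state
from scipy.optimize import least_squares as LS
P={n:optics.camera_params(n) for n in("scene","top")}
def proj(n,X):
    p=P[n];c=np.linalg.inv(p["T"])@np.append(X,1);return np.array([p["fx"]*c[0]/c[2]+p["cx"],p["fy"]*c[1]/c[2]+p["cy"]])
u1=lambda x,y:np.array([295+(x+.5)/4.1-.5,200+(y+.5)/4.1-.5])
u2=lambda x,y:np.array([298+(x+.5)/5.5-.5,135+(y+.5)/5.5-.5])
def W(p,c): 
    a=p[2];return np.array([p[0]+c[0]*np.cos(a)-c[1]*np.sin(a),p[1]+c[0]*np.sin(a)+c[1]*np.cos(a),c[2]])
E
python3 - <<'E'
from h import *
C=[(-.084,.142,.06),(-.084,-.142,.06),(.084,-.142,.06),(.084,.142,.06)]
s=[u1(35,115),u1(235,535),u1(545,442),u1(300,42)];t=[u2(30,352),u2(585,553),u2(693,230),u2(145,33)]
f=lambda p:np.concatenate([np.r_[proj("scene",W(p,c))-a,proj("top",W(p,c))-b] for c,a,b in zip(C,s,t)])
r=LS(f,[.5,-.2,0.]);p=r.x;print(p,np.round(r.fun,1))
k=LS(lambda X:np.r_[proj("scene",X)-u1(172,222),proj("top",X)-u2(303,373)],[.45,-.15,.09]);print("knob",k.x,k.fun)
a=p[2];d=k.x-W(p,(0,0,0));print("knob in case",d[0]*np.cos(a)+d[1]*np.sin(a),-d[0]*np.sin(a)+d[1]*np.cos(a),d[2])
print("expect0",W(p,(.004-.058,.02,.09)))
from scipy.spatial.transform import Rotation as R
print(get_state()["q"])
E
echo '{"ticks": [[0.06, 0.33, 0.425, 0, 0], [0.06, 0.33, 0.425, 0, 0], [0.06, 0.33, 0.425, 0, 0], [0.06, 0.33, 0.425, 0, 0], [0.06, 0.33, 0.425, 0, 0], [0.06, 0.33, 0.425, 0, 0], [0.06, 0.33, 0.425, 0, 0], [0.06, 0.33, 0.425, 0, 0], [0.06, 0.33, 0.425, 0, 0], [0.06, 0.33, 0.425, 0, 0], [0.06, 0.33, 0.425, 0, 0], [0.06, 0.33, 0.425, 0, 0], [0.06, 0.33, 0.425, 0, 0], [0.06, 0.467, 0.648, 0, 0], [0.06, 0.467, 0.648, 0, 0], [0.06, 0.467, 0.648, 0, 0], [0.06, 0.467, 0.648, 0, 0], [0.06, 0.467, 0.648, 0, 0], [0.06, 0.467, 0.648, 0, 0], [0.06, 0.467, 0.648, 0, 0]]}' > path.dat && python3 nudge.py path.dat 15; python3 -c "
from station import arm, optics, job_done, get_state;s=get_state();print(s['t'],s['eef_pos'],s['ee_rot'],s['force'],s['width'])"
```

```text
t: 1.77
eef_pos: [0.4475, -0.1403, 0.2262]
ee_rot: [3.141, 0.001, -0.356]
force: [-0.3, -0.4, -0.3]
width: 0.0602
gripper_force: 0.0
1.7667 [ 0.44753402 -0.14033584  0.22615708] [ 3.14056244e+00  6.68082773e-04 -3.55941355e-01] [-0.27242507 -0.43155632 -0.25915013] 0.060235130615914324
```

```bash
echo '{"ticks": [[0.06, 0, 0, 0.035, 0], [0.06, 0, 0, 0.07, 0], [0.06, 0, 0, 0.1, 0], [0.06, 0, 0, 0.1, 0], [0.06, 0, 0, 0.1, 0]]}' > path.dat && python3 nudge.py path.dat; python3 - <<'E'
from h import *
import cv2
a=optics.grab_frame("scene")[190:330,285:435,::-1];b=optics.grab_frame("top")[135:240,298:430,::-1]
a=cv2.resize(a,(600,560),interpolation=2);b=cv2.resize(b,(800,636),interpolation=2)[:560]
cv2.imwrite("pics/d.png",cv2.resize(np.hstack([a,b]),(800,320)))
cv2.imwrite("pics/d1.png",a)
s=get_state();print(s["t"],s["eef_pos"],s["ee_rot"])
E
```

```text
t: 2.18
eef_pos: [0.4466, -0.1363, 0.1259]
ee_rot: [3.14, 0.003, -0.353]
force: [0.4, 0.1, 1.1]
width: 0.0599
gripper_force: 0.0
2.2833 [ 0.44882193 -0.13600744  0.12825309] [-3.14132976e+00 -1.92988483e-03 -3.51989889e-01]
```

View pics/d1.png

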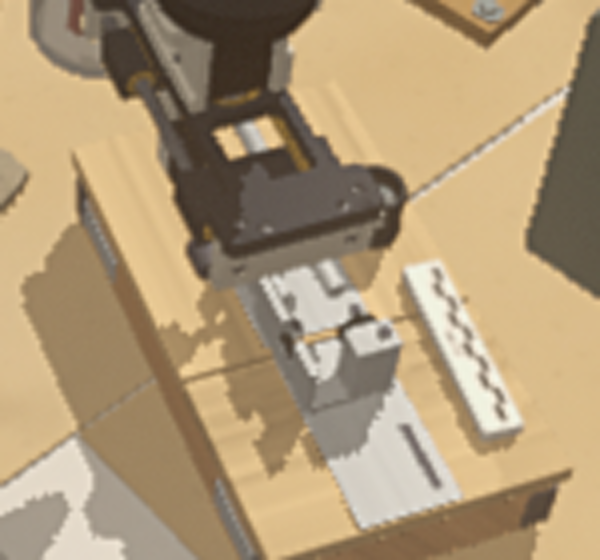

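The gripper hides the knob, and its placement agrees with the measured position. I descend and close.

```bash
echo '{"ticks": [[0.06, 0, 0, 0.02, 0], [0.06, 0, 0, 0.035, 0], [0.06, 0, 0, 0.049, 0], [0.06, 0, 0, 0.049, 0], [0.06, 0, 0, 0.049, 0]]}' > path.dat && python3 nudge.py path.dat; echo '{"ticks": [[0.01, 0, 0, 0, 0], [0.01, 0, 0, 0, 0], [0.01, 0, 0, 0, 0], [0.01, 0, 0, 0, 0], [0.01, 0, 0, 0, 0], [0.01, 0, 0, 0, 0], [0.01, 0, 0, 0, 0], [0.01, 0, 0, 0, 0]]}' > path.dat && python3 nudge.py path.dat 20
```

```text
t: 2.7
eef_pos: [0.4486, -0.1359, 0.079]
ee_rot: [-3.141, -0.001, -0.352]
force: [0.0, 0.8, 0.6]
width: 0.0597
gripper_force: 0.0
t: 3.37
eef_pos: [0.4476, -0.1361, 0.0776]
ee_rot: [3.141, 0.0, -0.353]
force: [-0.7, -0.9, 1.7]
width: 0.0199
gripper_force: 20.0
```

```bash
echo '{"ticks": [[0.01, 0.0005, 0, -0.004, 0], [0.01, 0.0012, 0, -0.008, 0], [0.01, 0.0024, 0, -0.012, 0], [0.01, 0.004, 0, -0.017, 0], [0.01, 0.0069, 0, -0.0226, 0], [0.01, 0.01, 0, -0.0275, 0], [0.01, 0.0134, 0, -0.0322, 0], [0.01, 0.0134, 0, -0.0322, 0], [0.01, 0.0134, 0, -0.0322, 0], [0.01, 0.0134, 0, -0.0322, 0]]}' > path.dat && python3 nudge.py path.dat; python3 - <<'E'
from h import *
import cv2
a=optics.grab_frame("scene")[190:330,285:435,::-1]
cv2.imwrite("pics/e1.png",cv2.resize(a,(600,560),interpolation=2))
s=get_state();print(s["t"],s["eef_pos"],s["ee_rot"],s["force"],s["width"])
E
```

```text
t: 4.2
eef_pos: [0.4598, -0.1408, 0.1105]
ee_rot: [3.141, 0.001, -0.353]
force: [-6.2, 3.3, 4.9]
width: 0.02
gripper_force: 20.0
4.25 [ 0.45987821 -0.14079322  0.11052458] [ 3.14133941e+00  4.15731660e-04 -3.52776754e-01] [-6.07847744  3.10607379  4.54264464] 0.019662595077684628
```

View pics/e1.png

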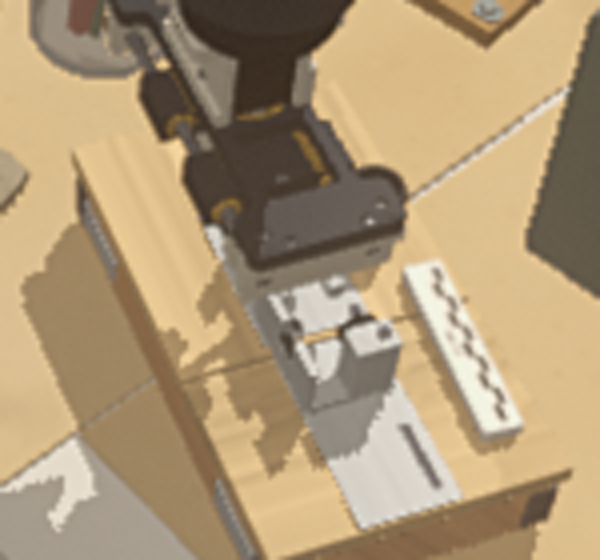

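```bash
echo '{"ticks": [[0.01, -0.0012, 0, -0.001, 0], [0.01, -0.0012, 0.005, -0.001, 0], [0.01, -0.0012, 0.012, -0.001, 0], [0.01, -0.0012, 0.02, -0.001, 0], [0.01, -0.0012, 0.028, -0.001, 0], [0.01, -0.0012, 0.035, -0.001, 0], [0.01, -0.0012, 0.04, -0.001, 0], [0.01, -0.0012, 0.04, -0.001, 0], [0.01, -0.0012, 0.04, -0.001, 0]]}' > path.dat && python3 nudge.py path.dat; cat >f.py <<'E'
from h import *
s=get_state();F=np.array(s["force"]);a=-.3564
d=s["eef_pos"]-W((.49153,-.17183,a),(0,0,0));ux=np.array([np.cos(a),np.sin(a),0]);uy=np.array([-np.sin(a),np.cos(a),0])
print("case x,y,z(hold)",np.round([d@ux,d@uy,d[2]+.0188],4),"F case",np.round([F@ux,F@uy,F[2]],1),s["t"])
E
python3 f.py
```

```text
t: 5.0
eef_pos: [0.4457, -0.1791, 0.1111]
ee_rot: [3.141, -0.001, -0.353]
force: [5.4, -4.2, -4.3]
width: 0.0196
gripper_force: 20.0
case x,y,z(hold) [-0.0405 -0.0228  0.1299] F case [ 6.5 -2.1 -4.3] 5.0
```

```bash
echo '{"ticks": [[0.01, 0.0006, 0.001, 0.0004, 0], [0.01, 0.0006, 0.003, 0.0004, 0], [0.01, 0.0006, 0.005, 0.0004, 0], [0.01, 0.0006, 0.005, 0.0004, 0], [0.01, 0.0006, 0.005, 0.0004, 0]]}' > path.dat && python3 nudge.py path.dat >/dev/null; python3 f.py
for i in 1 2 3; do echo '{"ticks": [[0.01, 0, 0.001, 0, 0], [0.01, 0, 0.002, 0, 0], [0.01, 0, 0.002, 0, 0]]}' > path.dat && python3 nudge.py path.dat >/dev/null; python3 f.py; done
```

```text
case x,y,z(hold) [-0.0407 -0.0272  0.1295] F case [ 0.3 -1.5  4.2] 5.4167
case x,y,z(hold) [-0.0407 -0.0288  0.1294] F case [-0.3  0.4  5.4] 5.6667
case x,y,z(hold) [-0.0407 -0.0307  0.1293] F case [-1.1  1.   5.9] 5.9167
case x,y,z(hold) [-0.0407 -0.0327  0.1293] F case [-0.9  1.1  5.2] 6.1667
```

```bash
echo 'import sys;sys.exit(F@uy>4)' >>f.py
echo '{"ticks": [[0.01, 0, 0.001, 0, 0], [0.01, 0, 0.002, 0, 0], [0.01, 0, 0.002, 0, 0]]}' > path.dat && python3 nudge.py path.dat >/dev/null; python3 f.py && echo '{"ticks": [[0.01, 0, 0.001, 0, 0], [0.01, 0, 0.0015, 0, 0], [0.01, 0, 0.0015, 0, 0]]}' > path.dat && python3 nudge.py path.dat >/dev/null && python3 f.py && echo '{"ticks": [[0.01, 0, 0.001, 0, 0], [0.01, 0, 0.0015, 0, 0], [0.01, 0, 0.0015, 0, 0]]}' > path.dat && python3 nudge.py path.dat >/dev/null && python3 f.py && echo '{"ticks": [[0.01, 0, 0.001, 0, 0], [0.01, 0, 0.0015, 0, 0], [0.01, 0, 0.0015, 0, 0]]}' > path.dat && python3 nudge.py path.dat >/dev/null && python3 f.py
```

```text
case x,y,z(hold) [-0.0407 -0.0347  0.1294] F case [-0.2  2.3  4.9] 6.4167False
```

```bash
sed -i 's/sys.exit(\(.*\))/sys.exit(int(\1))/' f.py
echo '{"ticks": [[0.01, 0, 0.001, 0, 0], [0.01, 0, 0.0015, 0, 0], [0.01, 0, 0.0015, 0, 0]]}' > path.dat && python3 nudge.py path.dat >/dev/null && python3 f.py && echo '{"ticks": [[0.01, 0, 0.001, 0, 0], [0.01, 0, 0.0015, 0, 0], [0.01, 0, 0.0015, 0, 0]]}' > path.dat && python3 nudge.py path.dat >/dev/null && python3 f.py && echo '{"ticks": [[0.01, 0, 0.001, 0, 0], [0.01, 0, 0.0015, 0, 0], [0.01, 0, 0.0015, 0, 0]]}' > path.dat && python3 nudge.py path.dat >/dev/null && python3 f.py && echo '{"ticks": [[0.01, 0, 0.001, 0, 0], [0.01, 0, 0.0015, 0, 0], [0.01, 0, 0.0015, 0, 0]]}' > path.dat && python3 nudge.py path.dat >/dev/null && python3 f.py
```

```text
case x,y,z(hold) [-0.0407 -0.0362  0.1293] F case [0.5 1.6 5.7] 6.6667
case x,y,z(hold) [-0.0407 -0.0377  0.1294] F case [-0.8  1.4  5.1] 6.9167
case x,y,z(hold) [-0.0407 -0.0392  0.1293] F case [-1.4  1.7  5. ] 7.1667
case x,y,z(hold) [-0.0407 -0.0407  0.1293] F case [-0.6  2.   5.3] 7.4167
```

```bash

echo '{"ticks": [[0.01, 0, 0.001, 0, 0], [0.01, 0, 0.0015, 0, 0], [0.01, 0, 0.0015, 0, 0]]}' > path.dat && python3 nudge.py path.dat >/dev/null && python3 f.py && echo '{"ticks": [[0.01, 0, 0.001, 0, 0], [0.01, 0, 0.0015, 0, 0], [0.01, 0, 0.0015, 0, 0]]}' > path.dat && python3 nudge.py path.dat >/dev/null && python3 f.py && echo '{"ticks": [[0.01, 0, 0.001, 0, 0], [0.01, 0, 0.0015, 0, 0], [0.01, 0, 0.0015, 0, 0]]}' > path.dat && python3 nudge.py path.dat >/dev/null && python3 f.py && echo '{"ticks": [[0.01, 0, 0.001, 0, 0], [0.01, 0, 0.0015, 0, 0], [0.01, 0, 0.0015, 0, 0]]}' > path.dat && python3 nudge.py path.dat >/dev/null && python3 f.py && echo '{"ticks": [[0.01, 0, 0.001, 0, 0], [0.01, 0, 0.0015, 0, 0], [0.01, 0, 0.0015, 0, 0]]}' > path.dat && python3 nudge.py path.dat >/dev/null && python3 f.py && echo '{"ticks": [[0.01, 0, 0.001, 0, 0], [0.01, 0, 0.0015, 0, 0], [0.01, 0, 0.0015, 0, 0]]}' > path.dat && python3 nudge.py path.dat >/dev/null && python3 f.py
```

```text
case x,y,z(hold) [-0.0407 -0.0418  0.1294] F case [-2.4  5.   5.8] 7.6667
```

```bash

echo '{"ticks": [[0.01, 0, 0.001, 0, 0], [0.01, 0, 0.001, 0, 0], [0.01, 0, 0.001, 0, 0]]}' > path.dat && python3 nudge.py path.dat >/dev/null ; python3 f.py; echo '{"ticks": [[0.01, 0, 0, 0, 0], [0.01, 0, 0, 0, 0]]}' > path.dat && python3 nudge.py path.dat ; python3 f.py
```

```text
case x,y,z(hold) [-0.0407 -0.0424  0.1293] F case [-2.1  6.   5.6] 7.9167
t: 8.08
eef_pos: [0.4385, -0.1974, 0.1105]
ee_rot: [-3.14, -0.0, -0.353]
force: [0.3, 6.7, 5.9]
width: 0.0197
gripper_force: 20.0
case x,y,z(hold) [-0.0407 -0.0425  0.1293] F case [-2.1  6.4  5.9] 8.0833
```

```bash

echo '{"ticks": [[0.01, -0.002, 0, 0.003, 0], [0.01, -0.0042, 0, 0.0059, 0], [0.01, -0.0065, 0, 0.01, 0], [0.01, -0.0086, 0, 0.0136, 0], [0.01, -0.0086, 0, 0.0136, 0]]}' > path.dat && python3 nudge.py path.dat >/dev/null ; python3 f.py; echo '{"ticks": [[0.01, -0.0018, 0, 0.004, 0], [0.01, -0.0033, 0, 0.0082, 0], [0.01, -0.0033, 0, 0.0082, 0]]}' > path.dat && python3 nudge.py path.dat ; python3 f.py
```

```text
case x,y,z(hold) [-0.0485 -0.0424  0.1154] F case [2.6 3.9 0.6] 8.5
t: 8.75
eef_pos: [0.4285, -0.1936, 0.0884]
ee_rot: [-3.14, -0.002, -0.352]
force: [3.9, 2.4, 0.2]
width: 0.0202
gripper_force: 20.0
case x,y,z(hold) [-0.0515 -0.0424  0.1072] F case [2.8 3.7 0.2] 8.75
```

```bash

echo '{"ticks": [[0.01, -0.0006, 0, 0.004, 0], [0.01, -0.0013, 0, 0.0087, 0], [0.01, -0.0013, 0, 0.0087, 0]]}' > path.dat && python3 nudge.py path.dat >/dev/null ; python3 f.py; echo '{"ticks": [[0.01, -0.0003, 0, 0.002, 0], [0.01, -0.0004, 0, 0.004, 0], [0.01, -0.0004, 0, 0.004, 0]]}' > path.dat && python3 nudge.py path.dat >/dev/null; python3 f.py
```

```text
case x,y,z(hold) [-0.0532 -0.0424  0.0983] F case [ 2.8  6.6 -0.4] 9.0
case x,y,z(hold) [-0.0535 -0.0424  0.0946] F case [1.7 6.9 1.4] 9.25
```

```bash

echo '{"ticks": [[0.01, 0, 0, 0.001, 0], [0.01, 0, 0, 0.0015, 0], [0.01, 0, 0, 0.0015, 0]]}' > path.dat && python3 nudge.py path.dat >/dev/null ; python3 f.py; echo '{"ticks": [[0.01, 0, 0, 0.001, 0], [0.01, 0, 0, 0.001, 0], [0.01, 0, 0, 0.001, 0]]}' > path.dat && python3 nudge.py path.dat >/dev/null; python3 f.py
```

```text
case x,y,z(hold) [-0.0536 -0.0424  0.0933] F case [0.7 4.9 3.8] 9.5
case x,y,z(hold) [-0.0536 -0.0424  0.0924] F case [-1.   6.3  4.9] 9.75
```

```bash

echo '{"ticks": [[0.01, 0, 0, 0.001, 0], [0.01, 0, 0, 0.001, 0], [0.01, 0, 0, 0.001, 0]]}' > path.dat && python3 nudge.py path.dat >/dev/null ; python3 f.py; echo '{"ticks": [[0.01, 0, 0, 0.0008, 0], [0.01, 0, 0, 0.0008, 0], [0.01, 0, 0, 0.0008, 0]]}' > path.dat && python3 nudge.py path.dat >/dev/null; python3 f.py
```

```text
case x,y,z(hold) [-0.0536 -0.0425  0.0915] F case [-1.   6.3  5.2] 10.0
case x,y,z(hold) [-0.0536 -0.0425  0.0908] F case [0.1 6.7 7.1] 10.25
```

```bash

echo '{"ticks": [[0.035, 0, 0, 0, 0], [0.035, 0, 0, 0, 0], [0.035, 0, 0, 0, 0], [0.035, 0, 0, 0, 0], [0.035, 0, 0, 0, 0]]}' > path.dat && python3 nudge.py path.dat; python3 f.py; echo '{"ticks": [[0.04, 0, 0, -0.01, 0], [0.04, 0, 0, -0.03, 0], [0.04, 0, 0, -0.06, 0], [0.04, 0, 0, -0.1, 0], [0.04, 0, 0.04, -0.13, 0], [0.04, 0, 0.08, -0.16, 0], [0.04, 0, 0.12, -0.16, 0], [0.04, 0, 0.16, -0.16, 0], [0.04, 0, 0.2, -0.16, 0], [0.04, 0, 0.2, -0.16, 0], [0.04, 0, 0.2, -0.16, 0]]}' > path.dat && python3 nudge.py path.dat; python3 - <<'E'
from h import *
import cv2
a=optics.grab_frame("scene")[200:345,295:435,::-1];b=optics.grab_frame("top")[135:240,298:430,::-1]
cv2.imwrite("pics/g1.png",np.hstack([cv2.resize(a,(380,394),interpolation=2),cv2.resize(b,(420,394),interpolation=2)]))
E
```

```text
t: 10.67
eef_pos: [0.425, -0.1936, 0.0712]
ee_rot: [3.141, 0.001, -0.353]
force: [-0.6, -0.1, -0.6]
width: 0.0348
gripper_force: 0.0
case x,y,z(hold) [-0.0548 -0.0436  0.09  ] F case [-0.5 -0.3 -0.6] 10.6667
t: 11.58
eef_pos: [0.3548, -0.3834, 0.2309]
ee_rot: [3.142, 0.001, -0.357]
force: [0.4, 0.4, -0.6]
width: 0.0402
gripper_force: 0.0
```

View pics/g1.png

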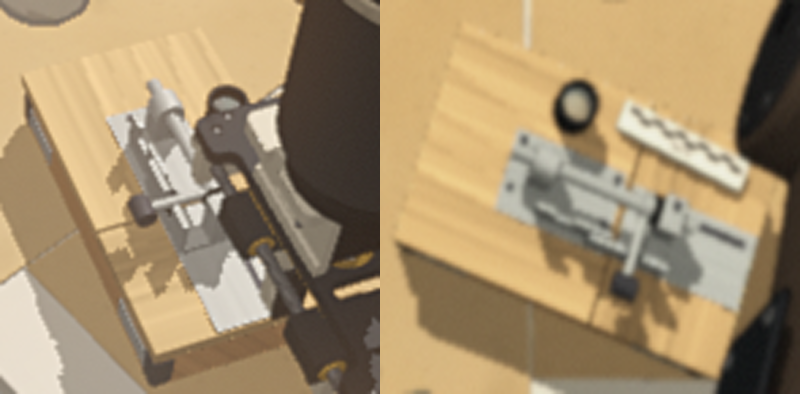

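The stem lies against the stop with the handle down. The knob is at (145,209) in the scene half and (625,287) in the top half. I'll check its height and angle.

```bash
python3 - <<'E'
from h import *
A=np.array([295+145.5/2.714-.5,200+209.5/2.717-.5]);B=np.array([298+245.5/3.182-.5,135+287.5/3.752-.5])
k=LS(lambda X:np.r_[proj("scene",X)-A,proj("top",X)-B],[.45,-.15,.09]);a=-.3564
d=k.x-W((.49153,-.17183,a),(0,0,0));print(k.x,k.fun,d[0]*np.cos(a)+d[1]*np.sin(a),-d[0]*np.sin(a)+d[1]*np.cos(a))
E
```

```text
[ 0.42706624 -0.19359621  0.09373156] [-0.48169551  0.09399378  0.34129716 -0.50826473] -0.05281850378599626 -0.042889981642620756
```

```bash
python3 -c "
from station import arm, optics, job_done, get_state;print(job_done())"
```

```text
the job is handed in; nothing more can be done
None
```

The bolt is slid across against the rubber stop, which I felt at about 62 mm of travel, and the handle is turned down into the keeper's notch and released. I pressed with less than about 10 N on the keeper, the arm is clear of the case, and I handed the job in at about 12 s on the robot's clock.

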